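Find the unlocked lid of the instrument case and push it open

TASK

One of the four lids of the grey instrument case has been left unlocked: press gently with the fingertips on the black disc of one lid after another until you find the one that gives, then push that lid's near end down until it is tipped fully open, and leave it open. Do not force the locked lids, and leave the tools and parts lying around the case where they are.

Things in the scene. Friction and masses are not known exactly. Their poses are not given: they have to be found in the camera images.
- case: Grey steel case fixed to the bench, 174 x 380 x 90 mm (x, y, z). Origin on its underside, below the lids' axle line, midway along the row; x points away from the robot, y along the row to the robot's left, z up. It spans x -74 to +100 mm; x +38 to +100 mm is a solid ledge, top at 90 mm, with small parts on it. Four lids lie flush with the top at y = +138, +46, -46, -138 mm, a compartment under each
- lid0_press (a point): Centre of the black disc (26 mm, flat) on top of lid 0, leftmost seen from the robot: the place to press; moves with the lid. The four lids are alike: aluminium plates 96 (case x) x 80 (case y) x 5 mm, on an axle along case y, 87.5 mm above the bench, 60 mm from the near (robot-side) edge; the disc is 35 mm on the near side of the axle. Site axes: as the case's while shut
- lid0 (a joint): Angle of lid 0, rad: 0 shut, level (all start so); grows as the near end sinks into the compartment and the far end rises, to a stop at 1.1. Only one lid, not always the same, is unlocked: it gives at 1 to 3 N on the disc, follows the finger and stays where left (stiff axle, no spring; over 60 mm free depth below). The other three are locked inside and give under 0.05 rad
- lid1_press (a point): Centre of the black disc (26 mm, flat) on top of lid 1, second from the left seen from the robot: the place to press; moves with the lid. The four lids are alike: aluminium plates 96 (case x) x 80 (case y) x 5 mm, on an axle along case y, 87.5 mm above the bench, 60 mm from the near (robot-side) edge; the disc is 35 mm on the near side of the axle. Site axes: as the case's while shut
- lid1 (a joint): Angle of lid 1, rad: 0 shut, level (all start so); grows as the near end sinks into the compartment and the far end rises, to a stop at 1.1. Only one lid, not always the same, is unlocked: it gives at 1 to 3 N on the disc, follows the finger and stays where left (stiff axle, no spring; over 60 mm free depth below). The other three are locked inside and give under 0.05 rad
- lid2_press (a point): Centre of the black disc (26 mm, flat) on top of lid 2, third from the left seen from the robot: the place to press; moves with the lid. The four lids are alike: aluminium plates 96 (case x) x 80 (case y) x 5 mm, on an axle along case y, 87.5 mm above the bench, 60 mm from the near (robot-side) edge; the disc is 35 mm on the near side of the axle. Site axes: as the case's while shut
- lid2 (a joint): Angle of lid 2, rad: 0 shut, level (all start so); grows as the near end sinks into the compartment and the far end rises, to a stop at 1.1. Only one lid, not always the same, is unlocked: it gives at 1 to 3 N on the disc, follows the finger and stays where left (stiff axle, no spring; over 60 mm free depth below). The other three are locked inside and give under 0.05 rad
- lid3_press (a point): Centre of the black disc (26 mm, flat) on top of lid 3, rightmost seen from the robot: the place to press; moves with the lid. The four lids are alike: aluminium plates 96 (case x) x 80 (case y) x 5 mm, on an axle along case y, 87.5 mm above the bench, 60 mm from the near (robot-side) edge; the disc is 35 mm on the near side of the axle. Site axes: as the case's while shut
- lid3 (a joint): Angle of lid 3, rad: 0 shut, level (all start so); grows as the near end sinks into the compartment and the far end rises, to a stop at 1.1. Only one lid, not always the same, is unlocked: it gives at 1 to 3 N on the disc, follows the finger and stays where left (stiff axle, no spring; over 60 mm free depth below). The other three are locked inside and give under 0.05 rad
- bearing: Bystander: steel ring 44 mm across, 14 mm high, standing on the case's ledge; origin at the centre of its underside
- socket: Bystander: steel socket 24 mm across, 28 mm high, standing on the case's ledge; origin at the centre of its underside
- spanner: Bystander: steel spanner lying on the bench beside the case, to the left of it; origin at the middle of its underside, x along it
- driver: Bystander: screwdriver lying on the bench beside the case, to the right of it; origin at the middle of its underside, x along it

How it is judged:
At the end, for the whole second after the job is handed in: One lid stands tipped open by more than 0.95 rad (stop at 1.1) and at rest, the other three are shut (below 0.05 rad), and ring, socket, spanner and screwdriver are within 12 mm of where they started (value of joint any of lid0, lid1, lid2, lid3 above 0.95 rad and (value of joint lid0 above 0.95 rad or value of joint lid0 below 0.05 rad) and (value of joint lid1 above 0.95 rad or value of joint lid1 below 0.05 rad) and (value of joint lid2 above 0.95 rad or value of joint lid2 below 0.05 rad) and (value of joint lid3 above 0.95 rad or value of joint lid3 below 0.05 rad) and velocity of joint each of lid0, lid1, lid2, lid3 below 0.05 rad/s and distance of each of bearing, socket, spanner, driver from where it was at the start of the episode below 0.012 m); the robot touches nothing.
It fails at once if the case or a lid is pressed with more than 45 N (contact force between any of the fingers, the arm and case above 45 N).
It fails at once if a bystander is moved by more than 12 mm or lifted (distance of any of bearing, socket, spanner, driver from where it was at the start of the episode above 0.012 m).
It also fails if it takes over 48 s, if anything falls off the work surface, if the arm or the gripper's body presses on something with over 40 N, if the wrist force passes 120 N, or if a joint passes its speed limit or range.

ROBOT

A 6-joint arm with a two-finger parallel gripper is mounted at the origin on the work surface. World frame = base frame: x ahead of the robot, y to its left, z up, the work surface at z = 0. Lengths are in m, angles in rad, forces in N, time in s.
With the tool pointing down it reaches from about 0.35 to 0.875 m from the base axis. Payload 4.2 kg.
Tool frame: the origin (TCP) lies midway between the tips of the shut fingers; the grasp point (between the pads) lies 19 mm behind it (pinch_z is the distance from the TCP to the grasp point, in m); y points along the fingers, z is the direction in which the jaws open and shut, and the axes are right-handed (so a half turn about y gives the same grasp; the last joint's range is limited). The gripper opens to 87 mm and grips with 3 to 60 N. Pads are 19 mm wide; open, the fingers measure 117 mm over their backs; the gripper's body (75 mm by 190 mm) begins 51 mm behind the grasp point.
Start: joints at [1.583, 0.385, 0.008, 0, -1.194, -0.259], TCP at [0.153, 0.606, 0.223] pointing down, gripper open.
Joint ranges: [-3.14, 3.14], [-1.21, 2.06], [-1.07, 1.41], [-3.16, 2.05], [-2.99, -0.16], [-3.1, 3.1]. Speed limits (rad/s): [2.79, 2.79, 3.14, 3.14, 3.14, 3.14].

INTERFACE

Orientations are given as [roll, pitch, yaw] about the fixed x, y, z axes, in that order (R = Rz(yaw) Ry(pitch) Rx(roll)).
In Python, from rig import * gives the robot as it stands.
- The arm moves only by the shell command python3 -m jog 'ROWS'. ROWS is JSON, a list of rows, each a list of 5 numbers: the shift along the world's x, y, z in mm, then the turn about the world's z in degrees, then the opening, from 0 (shut) to 1 (fully open). In form: [[tx, ty, tz, turn, hand], ...]. A call has 1 to 20 rows; each row is the pose to reach, as a shift and turn from the pose commanded when the call began; what a row does not reach only later rows make up. A row lasts 1/10 s, in which the tool goes at most 50 mm and 8.59 degrees, less where a joint would pass 70% of its speed; a pose out of reach is approached as far as the arm can. A call with a gripper value outside its range is refused whole. The fingers move at their own pace and stop on an object; the grip force is fixed at half the most. Time passes only in rows, so rows that repeat a pose let the fingers close. It gives the time, the measured TCP pose, the force and the opening at its end, in the units of the state.
- state(): the state, without advancing time (a new reading comes with each control period).
- snapshot(name): name is "scene" or "side" or "wrist"; returns (picture, depth): 384x512x3 uint8, blue, green, red; 384x512 float32, m along the optical axis (not along the pixel's ray), 0 where there is no reading.
- camera_info(name): a dict with "vertical_fov" (degrees; the focal length in pixels is half the picture's height over the tangent of half this angle, whatever the lens; pixels are square), "cx", "cy" (the principal point, pixels), "k1" (the pictures are not rectified: a ray, as slopes to the right and down, at radius r is drawn at 1 + k1 r^2 times it, then the intrinsics apply), "T" (4x4, takes a point from camera to world coordinates); the wrist camera has in their place "T_tool_cam" (4x4, takes a point from camera to tool coordinates, whose origin is the TCP and whose axes are the tool frame's). Camera axes: x right, y down, z forward; pixel columns grow to the right and rows downward; lengths in m; the calibration is good to about 2 mm. A picture is of the moment at which its call begins: read the wrist's pose just before it. camera_info takes no time and is no camera call.
- hand_in(): hands the job in, once; it reports no verdict.
The state is a dict: "t": time; "joint_pos": joint angles; "joint_velocities": joint speeds; "tau": joint torques, N m; "position": TCP position; "ee_rot": TCP orientation; "ft_force": force on the tool from outside, world axes, zero at the start; "moment": the same for the moment, N m; "opening": finger opening in m.
Only numpy, scipy, OpenCV 4.12 (cv2) and the standard library are available. Lean on these libraries where they do the work, as an engineer would, in place of code of your own. Each camera call takes 0.05 s, during which the arm holds its last target. There are 200 camera calls.

## Working session

There is one attempt and no reset: what is moved stays moved. The work goes in short steps, Python scripts to look and compute and a shell command to move; the robot and the scene stay as the last step left them, time stands still between calls to the robot, and variables do not carry over. Pictures are saved under pics/ and viewed, about 8 in all and at most 12, crops included, and the job is handed in when it is done.

```bash
mkdir -p pics; python3 - <<'E'
from rig import *
import cv2,numpy as np
s=state();print(s)
for n in("scene","side"):
    p,d=snapshot(n);cv2.imwrite(f"pics/{n}.png",p);np.save(f"pics/{n}.npy",d);print(n,camera_info(n))
print(camera_info("wrist"))
a=cv2.imread("pics/scene.png")
E
```

```text
{'t': 0.0, 'joint_pos': array([ 1.58256198e+00,  3.85557906e-01,  6.61583425e-03, -5.10911660e-04,
       -1.19400171e+00, -2.58577234e-01]), 'joint_velocities': array([1.02339599e-03, 1.13444025e-03, 8.53058639e-05, 1.41631798e-03,
       1.35833724e-03, 2.08778488e-03]), 'tau': array([-6.26899837e-04, -3.90665889e+01,  1.87410361e+01,  4.22007188e+00,
        1.09724421e-02, -1.94114318e-04]), 'position': array([0.15254136, 0.60546977, 0.22145312]), 'ee_rot': array([-1.56859884e+00,  9.02425567e-05,  2.89459268e+00]), 'ft_force': array([-0.30544878,  0.30092217, -0.18574282]), 'moment': array([-0.00160626, -0.07401486,  0.00520145]), 'opening': 0.08701316455815501}
scene {'vertical_fov': 47.65440940071831, 'cx': 252.99253287419637, 'cy': 194.68111622300918, 'k1': -0.14985838312521033, 'T': array([[-0.07198625,  0.67155003, -0.73745409,  1.38628427],
       [ 0.99722192,  0.06264908, -0.04029305,  0.08684783],
       [ 0.01914202, -0.73830593, -0.67419429,  0.8057422 ],
       [ 0.        ,  0.        ,  0.        ,  1.        ]])}
side {'vertical_fov': 46.57475010082919, 'cx': 258.6869298601845, 'cy': 199.0638100503442, 'k1': -0.17030379757557476, 'T': array([[ 0.98600762, -0.11176145,  0.12368653,  0.47019142],
       [-0.16642268, -0.70275318,  0.69169463, -0.78076758],
       [ 0.00961631, -0.70260041, -0.71151963,  0.92927197],
       [ 0.        ,  0.        ,  0.        ,  1.        ]])}
{'vertical_fov': 69.85196669689876, 'cx': 258.24637879299706, 'cy': 188.8525254292865, 'k1': -0.06412622676394944, 'T_tool_cam': array([[ 3.53763816e-04,  9.65606970e-01,  2.60005872e-01,
        -7.09073971e-02],
       [ 8.92133610e-04, -2.60006090e-01,  9.65606564e-01,
        -1.62064609e-01],
       [ 9.99999539e-01, -1.09636685e-04, -9.53431178e-04,
         6.17309153e-04],
       [ 0.00000000e+00,  0.00000000e+00,  0.00000000e+00,
         1.00000000e+00]])}
```

View pics/scene.png

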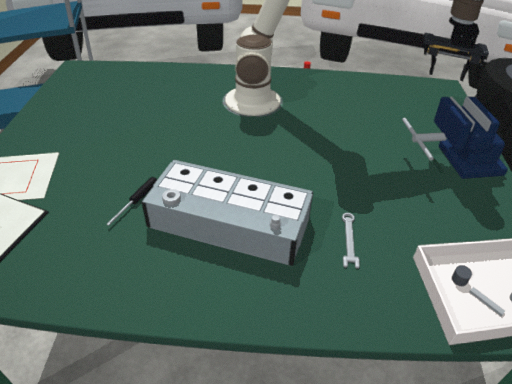

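View pics/side.png

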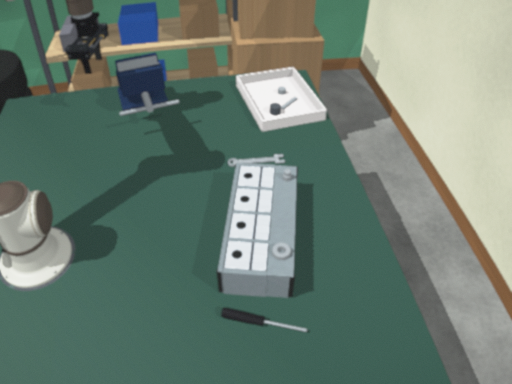

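The scene view shows discs at about (288,196), (252,188), (218,180) and (185,172) for lids 0 to 3. In the side view they are at about (248,175), (244,199), (240,225) and (236,254). The ring sits at the lid 3 end and the socket at the lid 0 end. The spanner and driver lie beyond the ends of the case.

```bash
cat > h.py <<'E'
import cv2,numpy as np
from rig import *
def ray(ci,uv):
    f=192/np.tan(np.radians(ci["vertical_fov"])/2);K=np.array([[f,0,ci["cx"]],[0,f,ci["cy"]],[0,0,1.]])
    return np.append(cv2.undistortPoints(np.array([[uv]],float),K,np.array([ci["k1"],0,0,0.]))[0,0],1)
def cen(p,uv,r=8):
    g=p.min(2) if p.ndim==3 else p; g=p.max(2).astype(float)
    u,v=uv;w=g[v-r:v+r+1,u-r:u+r+1];_,L,st,c=cv2.connectedComponentsWithStats((w<100).astype(np.uint8))
    k=min(range(1,len(st)),key=lambda i:np.hypot(*(c[i]-r)));return c[k]+[u-r,v-r],st[k,4]
E
python3 - <<'E'
from h import *
P={"scene":[(288,196),(252,188),(218,180),(185,172)],"side":[(248,175),(244,199),(240,225),(236,254)]}
im={n:cv2.imread(f"pics/{n}.png") for n in P};D={n:np.load(f"pics/{n}.npy") for n in P};X=[]
for i in range(4):
    A=np.zeros((3,3));b=np.zeros(3);o=[]
    for n in P:
        ci=camera_info(n);T=ci["T"];c,a=cen(im[n],P[n][i]);r=ray(ci,c);d=T[:3,:3]@r
        z=D[n][int(round(c[1])),int(round(c[0]))];o.append((c.round(1),a,(T[:3,3]+d*z).round(4)))
        d/=np.linalg.norm(d);M=np.eye(3)-np.outer(d,d);A+=M;b+=M@T[:3,3]
    x=np.linalg.solve(A,b);X.append(x);print(i,x.round(4),o)
X=np.array(X);print(np.linalg.norm(np.diff(X,axis=0),axis=1))
v=X[0]-X[3];print("case y dir deg",np.degrees(np.arctan2(-v[0],v[1])))
E
```

```text
0 [0.601  0.1296 0.0927] [(array([288. , 195.5]), np.int32(44), array([0.6007, 0.1294, 0.0921])), (array([247.6, 175.1]), np.int32(17), array([0.6007, 0.1289, 0.0936]))]
1 [0.578  0.0405 0.0921] [(array([252.1, 187.3]), np.int32(40), array([0.5785, 0.0401, 0.0919])), (array([244. , 198.5]), np.int32(24), array([0.5778, 0.0413, 0.0921]))]
2 [ 0.5562 -0.0493  0.0922] [(array([217.5, 179.3]), np.int32(36), array([ 0.5569, -0.0493,  0.0926])), (array([240.6, 224.8]), np.int32(31), array([ 0.5561, -0.0488,  0.0919]))]
3 [ 0.5343 -0.138   0.092 ] [(array([184.5, 171.9]), np.int32(32), array([ 0.5349, -0.1382,  0.092 ])), (array([236.6, 253.8]), np.int32(43), array([ 0.5339, -0.1395,  0.0945]))]
[0.09202275 0.09235594 0.09136206]
case y dir deg -13.996799868203663
```

```bash
python3 - <<'E'
from h import *
ci=camera_info("scene");T=ci["T"];D=np.load("pics/scene.npy")
for uv in [(455,105),(480,105),(495,115),(450,130),(495,160),(408,122),(428,155)]:
    print(uv,(T[:3,:3]@ray(ci,uv)*D[uv[1],uv[0]]+T[:3,3]).round(3))
E
```

```text
(455, 105) [0.281 0.605 0.196]
(480, 105) [0.27  0.686 0.198]
(495, 115) [-0.591  1.253 -0.322]
(450, 130) [0.333 0.591 0.143]
(495, 160) [0.327 0.771 0.045]
(408, 122) [0.25  0.492 0.107]
(428, 155) [0.407 0.519 0.101]
```

```bash
python3 -m jog '[[0,0,50,0,0],[0,-40,80,0,0],[0,-90,80,0,0],[0,-140,80,0,0],[37,-168,80,0,0],[74,-196,80,0,0],[111,-224,80,0,0],[148,-252,80,0,0],[185,-280,80,0,0],[222,-308,80,0,0],[260,-336,80,0,0],[297,-364,80,0,0],[335,-392,80,0,0],[372,-420,60,0,0],[410,-448,20,0,0],[448,-476,-30,0,0],[448,-476,-70,0,0],[448,-476,-100,0,0],[448,-476,-100,0,0],[448,-476,-100,0,0]]'; python3 - <<'E'
from h import *
s=state();print(s["t"],s["position"],s["ee_rot"],s["ft_force"],s["opening"])
p,d=snapshot("wrist");cv2.imwrite("pics/w1.png",p)
E
```

```text
t: 2.1
position: [0.6009, 0.1299, 0.1227]
ee_rot: [-1.569, -0.0, 2.895]
ft_force: [0.1, 0.9, 1.3]
opening: 0.0005
2.1 [0.60085237 0.12991952 0.12269362] [-1.56921190e+00 -4.20576174e-04  2.89538727e+00] [0.06371685 0.92227604 1.25948425] 0.000477455654900291
```

View pics/w1.png

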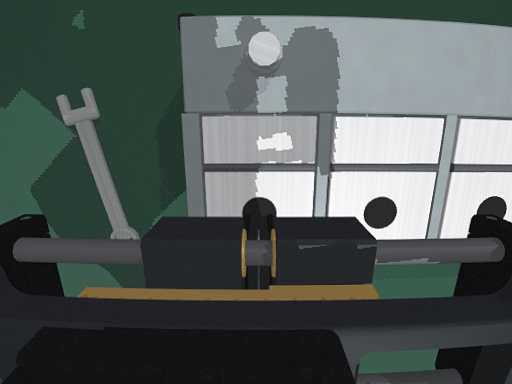

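The wrist view shows the closed fingers over lid 0's disc at about (260,210), with the axes aligned to the lid edges. Next I probe down.

```bash
f(){ grep -E "position|force"|tr '\n' ' ';echo; }
python3 -m jog '[[0,0,-15,0,0],[0,0,-26,0,0],[0,0,-28,0,0],[0,0,-28,0,0]]'|f
python3 -m jog '[[0,0,-1,0,0],[0,0,-1,0,0]]'|f
```

```text
position: [0.601, 0.1305, 0.0957] ft_force: [0.6, -0.1, -0.2] 
position: [0.601, 0.1303, 0.0943] ft_force: [-0.2, 0.0, 1.0]
```

```bash
f(){ grep -E "position|force"|tr '\n' ' ';echo; }
python3 -m jog '[[0,0,-1,0,0],[0,0,-1,0,0]]'|f
python3 -m jog '[[0,0,-1,0,0],[0,0,-1,0,0]]'|f
```

```text
position: [0.6007, 0.13, 0.0926] ft_force: [-0.4, -0.1, -0.5] 
position: [0.6006, 0.13, 0.0914] ft_force: [-0.3, 0.2, 0.5]
```

```bash
f(){ grep -E "position|force"|tr '\n' ' ';echo; }
python3 -m jog '[[0,0,-1,0,0],[0,0,-1,0,0]]'|f
python3 -m jog '[[0,0,-0.5,0,0],[0,0,-1,0,0]]'|f
```

```text
position: [0.6007, 0.13, 0.0905] ft_force: [0.9, -1.2, 0.8] 
position: [0.6007, 0.13, 0.0903] ft_force: [-2.4, 0.8, 6.9]
```

```bash
f(){ grep -E "position|force"|tr '\n' ' ';echo; }
python3 -m jog '[[0,0,-0.5,0,0],[0,0,-0.5,0,0]]'|f
```

```text
position: [0.6007, 0.1301, 0.0903] ft_force: [-3.3, -0.3, 6.2]
```

Lid 0 is locked: it gave nothing at about 7 N. Moving on to lid 1.

```bash
f(){ grep -E "position|force"|tr '\n' ' ';echo; }
python3 -m jog '[[0,0,15,0,0],[-11,-45,15,0,0],[-22,-89,15,0,0],[-22,-89,5,0,0],[-22,-89,3,0,0],[-22,-89,3,0,0]]'|f
python3 -m jog '[[0,0,-1,0,0],[0,0,-2,0,0],[0,0,-2,0,0]]'|f
python3 -m jog '[[0,0,-1,0,0],[0,0,-1,0,0]]'|f
```

```text
position: [0.5788, 0.0414, 0.0915] ft_force: [-0.2, -0.3, 0.3] 
position: [0.5792, 0.042, 0.0903] ft_force: [-0.5, 1.7, 1.5] 
position: [0.5792, 0.042, 0.0903] ft_force: [-2.3, 2.1, 5.2]
```

Lid 1 holds at 5 N too. Next is lid 2.

```bash
f(){ grep -E "position|force"|tr '\n' ' ';echo; }
python3 -m jog '[[0,0,15,0,0],[-11,-45,15,0,0],[-23,-90,15,0,0],[-23,-90,5,0,0],[-23,-90,3,0,0],[-23,-90,3,0,0]]'|f
python3 -m jog '[[0,0,-1,0,0],[0,0,-2,0,0],[0,0,-2,0,0]]'|f
python3 -m jog '[[0,0,-1,0,0],[0,0,-1,0,0]]'|f
```

```text
position: [0.5557, -0.0485, 0.0915] ft_force: [1.3, 0.7, -0.0] 
position: [0.5561, -0.0482, 0.0902] ft_force: [-0.3, 0.0, -0.2] 
position: [0.556, -0.0485, 0.0893] ft_force: [0.6, 1.0, 0.7]
```

```bash
f(){ grep -E "position|force"|tr '\n' ' ';echo; }
python3 -m jog '[[0,0,-1,0,0],[0,0,-1,0,0]]'|f
python3 -m jog '[[0,0,-1,0,0],[0,0,-1.5,0,0],[0,0,-1.5,0,0]]'|f
```

```text
position: [0.556, -0.0488, 0.0882] ft_force: [-0.0, 1.3, 1.1] 
position: [0.5559, -0.049, 0.0866] ft_force: [0.6, 1.5, 1.5]
```

Lid 2 gives: 3.7 mm at about 1 N. Now I push it open, drifting slightly toward the axle.

```bash
f(){ grep -E "position|force"|tr '\n' ' ';echo; }
python3 -m jog '[[0,0,-3,0,0],[1,0,-6,0,0],[1,0,-9,0,0],[2,0,-12,0,0],[2,0,-15,0,0],[3,-1,-18,0,0],[3,-1,-20,0,0],[3,-1,-20,0,0]]'|f
python3 -m jog '[[0,0,-2,0,0],[1,0,-4,0,0],[1,0,-6,0,0],[2,0,-8,0,0],[2,0,-10,0,0],[2,0,-10,0,0]]'|f
```

```text
position: [0.5579, -0.0501, 0.0657] ft_force: [-0.4, 0.3, 1.0] 
position: [0.5604, -0.0499, 0.056] ft_force: [-0.6, 0.9, -0.4]
```

```bash
f(){ grep -E "position|force"|tr '\n' ' ';echo; }
python3 -m jog '[[0,0,-1,0,0],[0,0,-2,0,0],[0,0,-2,0,0]]'|f
python3 -m jog '[[0,0,-1,0,0],[0,0,-1,0,0]]'|f
python3 -m jog '[[0,0,-1,0,0],[0,0,-1,0,0]]'|f
python3 - <<'E'
from h import *
p,d=snapshot("scene");cv2.imwrite("pics/s2.png",cv2.resize(p[130:280,110:350],None,fx=3,fy=3,interpolation=cv2.INTER_CUBIC))
E
```

```text
position: [0.5605, -0.05, 0.0545] ft_force: [-0.6, 0.6, 1.5] 
position: [0.5606, -0.05, 0.054] ft_force: [-1.8, 0.6, 4.0] 
position: [0.5606, -0.0499, 0.0535] ft_force: [-3.7, 1.2, 7.4]
```

View pics/s2.png

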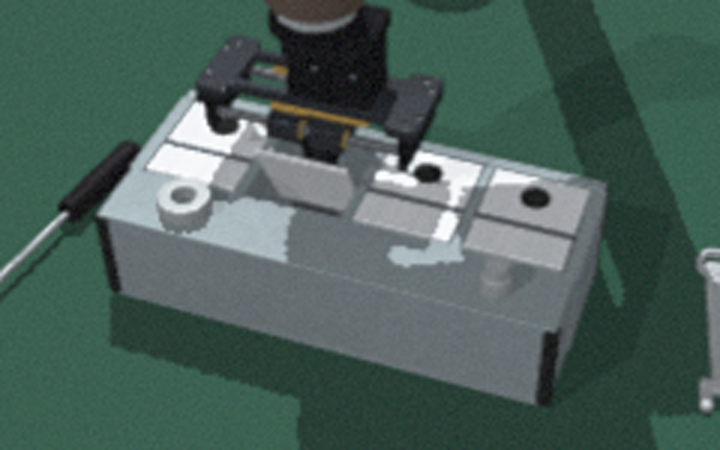

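The scene crop shows lid 2 tipped steeply up at about (305,180), with the ring and socket where they were. Force is rising at the expected depth, which matches the stop. I'll back off and measure.

```bash
python3 -m jog '[[-2,0,3,0,0],[-5,1,10,0,0],[-8,2,25,0,0],[-8,2,60,0,0],[-20,4,105,0,0],[-60,14,130,0,0],[-105,25,150,0,0],[-150,35,160,0,0],[-150,35,160,0,0],[-150,35,160,0,0]]'; python3 - <<'E'
from h import *
D={}
for n in("scene","side"):
    p,d=snapshot(n);D[n]=d
    c=p[130:280,110:350] if n=="scene" else p[150:340,200:320]
    cv2.imwrite(f"pics/{n}3.png",cv2.resize(c,None,fx=3,fy=3,interpolation=cv2.INTER_CUBIC))
a=np.radians(14);ex=np.array([np.cos(a),-np.sin(a),0]);ey=np.array([np.sin(a),np.cos(a),0])
X=np.array([[.601,.1296,0],[.578,.0405,0],[.5562,-.0493,0],[.5343,-.138,0]]);o=X.mean(0)+.035*ex
for n in D:
    ci=camera_info(n);T=ci["T"];d=D[n];uv=np.argwhere(d>0)[:,::-1]
    f=192/np.tan(np.radians(ci["vertical_fov"])/2);K=np.array([[f,0,ci["cx"]],[0,f,ci["cy"]],[0,0,1.]])
    r=cv2.undistortPoints(uv[:,None].astype(float),K,np.array([ci["k1"],0,0,0.]))[:,0]
    P=(np.c_[r,np.ones(len(r))]*d[uv[:,1],uv[:,0]][:,None])@T[:3,:3].T+T[:3,3]-o
    x,y,z=P@ex,P@ey,P[:,2]
    for i,y0 in enumerate((.138,.046,-.046,-.138)):
        m=(abs(y-y0)<.03)&(x>-.055)&(x<.03)&(z>.04)&(z<.14);
        if i==2:m&=(x>-.03)&(abs(x)<.02)
        g=np.polyfit(x[m],z[m],1) if i!=2 else None
        if i==2:
            Q=np.c_[x[m],z[m]];Q=Q[Q[:,1]>.094] if n=="scene" else Q
            c=Q.mean(0);v=np.linalg.svd(Q-c)[2][0];print(n,i,len(Q),"angle",np.arctan(v[1]/v[0]),"ztop",Q[:,1].max())
        else: print(n,i,m.sum(),"slope",g[0].round(3),"z",z[m].mean().round(4))
E
cd pics; python3 -c "
import cv2,numpy as np
a=cv2.imread('scene.png');b=cv2.imread('scene3.png');s=cv2.resize(cv2.imread('side3.png'),None,fx=.79,fy=.79)
o=np.zeros((450,720+s.shape[1],3),np.uint8);o[:,:720]=b;o[:min(450,s.shape[0]),720:]=s[:450];cv2.imwrite('both.png',cv2.resize(o,(800,int(450*800/o.shape[1]))))"
```

```text
t: 9.6
position: [0.4103, -0.0147, 0.2137]
ee_rot: [-1.573, 0.003, 2.896]
ft_force: [-0.7, 0.0, 0.2]
opening: 0.0001
scene 0 598 slope 0.003 z 0.0917
scene 1 567 slope 0.012 z 0.0915
scene 2 136 angle 1.176062509136119 ztop 0.12542489059024475
scene 3 501 slope 0.003 z 0.0919
side 0 445 slope 0.007 z 0.0914
side 1 517 slope 0.007 z 0.0912
side 2 234 angle 1.0788297834089158 ztop 0.12416176963958836
side 3 734 slope 0.003 z 0.0927
```

View pics/both.png

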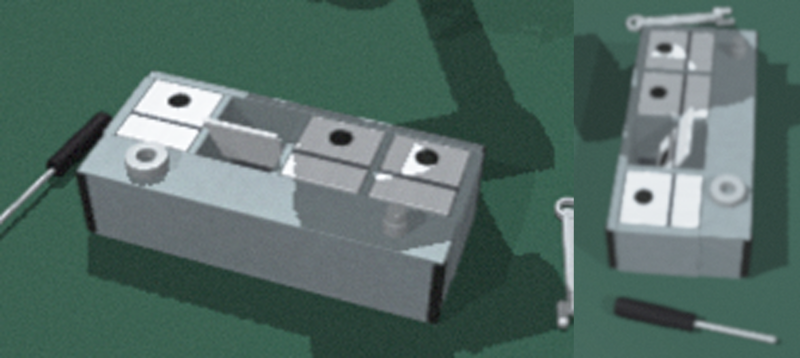

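Both views agree. Lid 2, at (245,140) in the composite, stands open at about 1.08 to 1.18 rad, which is the stop. The other lids are flat, the bystanders are in place and the arm is clear.

```bash
python3 -c "
from rig import *
print(hand_in())"
```

```text
the job is handed in; nothing more can be done
None
```

The unlocked lid was lid 2, third from the left. I pushed it open to its stop, backed the arm off clear of everything and handed the job in at about 9.7 s; no verdict is reported.

- **Finding it:** Lids 0 and 1 did not move under about 7 N and 5 N of gentle pressing, so I left them. Lid 2 sank 3.7 mm at about 1 N. I never pressed lid 3.
- **Opening it:** I pushed lid 2 down until the force rose to about 8 N, at roughly the depth where its stop should be.
- **Last checks:** Depth readings put lid 2 at 1.08 rad from the side camera and 1.18 rad from the scene camera. They disagree by 0.1 rad, and 1.18 is above the 1.1 stop, so that is measurement error; both are above 0.95. The other three lids measured level, with slopes of 0.012 or less.
- **Bystanders:** The ring, socket, spanner and screwdriver look unmoved in the final pictures. I judged that by eye and did not measure them.

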